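# Snap the carry clip onto the large ring

### The arm

A 6-joint arm with a two-finger parallel gripper is mounted at the origin on a cart in front of the work surface, level with it; the furniture and walls round the work are solid. World frame = base frame: x ahead of the robot, y to its left, z up, the work surface at z = 0. Lengths are in m, angles in rad, forces in N, time in s.
With the tool pointing down it reaches from about 0.35 to 0.775 m from the base axis. Payload 5.5 kg.
Tool frame: the origin (TCP) lies between the finger pads; the fingertips stand 11 mm ahead of it and the grasp point (between the pads) lies 8 mm behind it (tips_ahead is the distance from the TCP to the fingertips, in m); z points along the fingers, y is the line along which they close (so a half turn about z gives the same grasp; the last joint's range is limited). The gripper opens to 85 mm and grips with 20 to 120 N. Pads are 22 mm wide; open, the fingers measure 114 mm over their backs; the gripper's body (76 mm by 85 mm) begins 54 mm behind the grasp point. The pads swing forward as they close: fully open they stand 13 mm farther back than shut.
Start: joints at [0.964, 0.313, 0.046, 1.304, 0, 1.431], TCP at [0.259, 0.514, 0.242] pointing down, gripper open.
Joint ranges: [-2.76, 2.76], [-0.86, 1.69], [-1.03, 1.26], [-2.2, 2.34], [-1.47, 1.5], [-3.14, 3.14]. Speed limits (rad/s): [2.57, 2.57, 3.14, 3.14, 3.14, 3.14].

### API

Orientations are given as a unit quaternion [w, x, y, z].
In Python, from workcell import * gives the robot as it stands. The module is installed in compiled form; this text tells all that it offers.
- The arm moves only by the tool jog_arm, never from a script. Its argument "moves" is a list of rows, each an object with "fingers": the closure, from 0 (fully open) to 1 (shut); "slide": the shift along the tool's x, y, z in mm, a list of three; "angular": the turn, a rotation vector about the tool's x, y, z in degrees, a list of three. A call has 1 to 10 rows; each row is the pose to reach, as a shift and turn from the pose commanded when the call began, along the tool's axes at that moment; what a row does not reach only later rows make up. A row lasts 1/12 s, in which the tool goes at most 41.7 mm and 7.16 degrees, less where a joint would pass 70% of its speed; a pose out of reach is approached as far as the arm can. A call with a gripper value outside its range is refused whole. The fingers move at their own pace and stop on an object; "squeeze" is the grip in N (left out, the last holds). Time passes only in rows, so rows that repeat a pose let the fingers close. It gives the time, the measured TCP pose, the force, the opening and the grip force at its end, in the units of the state.
- get_state(): the state, without advancing time (a new reading comes with each control period).
- read_camera(name): name is "scene" or "top" or "wrist"; returns a dict with "color" (400x640x3 uint8, red, green, blue), "fovy" (degrees; the focal length in pixels is half the picture's height over the tangent of half this angle, whatever the lens; pixels are square), "cx", "cy" (the principal point, pixels), "world_from_camera" (4x4, takes a point from camera to world coordinates); the wrist camera has in their place "tool_from_camera" (4x4, takes a point from camera to tool coordinates, whose origin is the TCP and whose axes are the flange's). Camera axes: x right, y down, z forward; pixel columns grow to the right and rows downward; lengths in m; the calibration is good to about 2 mm. A picture is of the moment at which its call begins: read the wrist's pose just before it. There is no depth.
- hand_in(): hands the job in; it is judged then, once.
Trained networks look in a picture, given as the dict that the camera call returned (one of the last four; its "shot" number tells which), for a name from the list of things; names that differ only in an ending like _2 or _b are one class to them, and where a whole thing is asked for, a point or a joint stands for the part that bears it (a point fixed in the world has none). Each returns a list of dicts, best first, with "p" (0 to 1); they miss things now and then, are a little off and sometimes report something else, mostly with a low value. They report only what shows in the picture. A call takes as long as a camera call. They do not tell look-alikes from the thing itself.
- look_for(target, picture): "point" ([column, row] in pixels, amid what is visible of it).
- tip_of(target, picture): "point" ([column, row] in pixels: a listed point, or the origin of a listed thing).
The state is a dict: "clock": time; "joint_pos": joint angles; "qvel": joint speeds; "tau": joint torques, N m; "tcp_pos": TCP position; "orientation": TCP orientation; "wrist_force": force on the tool from outside, world axes, zero at the start; "ft_torque": the same for the moment, N m; "finger_gap": finger opening in m; "grip_force": force on a finger pad.
Only numpy, scipy, OpenCV 4.12 (cv2) and the standard library are available. Lean on these libraries where they do the work, as an engineer would, in place of code of your own. Each camera call takes 0.05 s, during which the arm holds its last target. There are 200 camera calls.

### The job

Put the shopping-bag carry clip (wooden handle, metal frame) away: pick it up by its wooden handle and, keeping it level, push its sprung gate against one upright side of the larger of the two steel rings, until that side of the ring is inside the frame and the gate has snapped shut behind it. Then set the clip down flat where it is and let go of it; the smaller ring stays empty.

Things in the scene. Friction and masses are not known exactly. Their poses are not given: they have to be found in the camera images.
- clip_grip (a point): Centre of the wooden handle of the loose carry clip (0.14 kg), which starts lying flat on the worktop. Handle: block 76 long (x), 22 wide (y), 26 high (z) mm, this point 13 mm above its underside; gripped across its width. x points from the handle to the metal frame and gate, y to the left, z up.
- clip_mouth (a point): Middle of the clip's front, on the shut gate's centre line, 112 mm ahead (x) of clip_grip, level with it; same axes. The frame behind it is a flat loop of 10 mm round bar, 64 mm wide outside, 44 inside; its rear bar's inner face is 64 mm behind this point. Gate: 8 mm round bar along y, hinged at the right arm (y = -27 mm), its free end at the nose of the left arm (+27). Frame ends 5 mm ahead.
- clip_gate (a joint): Gate angle in rad: 0 shut, up to 1.42 swung into the frame (towards the handle); never outward. A spring shuts it; 1 to 3 N opens it. A ring side pushed in must pass the gate's free end before it snaps back: it has to go about 40 mm past the shut gate's line if 9 mm left of the middle (towards the nose), 45 mm at the middle; at 60 mm it meets the frame's rear bar.
- ring_left (a point): Left upright side of the larger ring, 28 mm above the worktop. Ring: 8 mm steel bar, 72 mm wide outside, 56 inside, sides straight up to 46 mm, arched top at 68 mm; fixed on a dark foot plate 54 x 92 x 8 mm. The ring lies in the point's y-z plane; x is square to it, away from the robot. The smaller ring (36 wide, 42 mm tall) stands about 20 cm beside it, left or right.
- ring_right (a point): Right upright side of the larger ring, 28 mm above the worktop, 64 mm to the right (-y of the ring) of ring_left; same axes. When the clip is pushed square to the ring onto this side, its left arm with the nose goes through the ring's opening.
There are look-alikes about, which are no part of the job. What is shaped like the part that bears ring_left but turquoise is not meant.

How it is judged:
On the way:
1. the gate is pushed open at the larger ring (value of joint clip_gate above 0.4 rad and horizontal distance between any of ring_left, ring_right and clip_grip below 0.13 m).
At the end, for the whole second after the job is handed in: One upright side of the larger ring is inside the clip's frame, the gate is shut behind it (under 0.15 rad), and the clip lies flat (within 15 degrees, handle centre lower than 35 mm above the worktop), let go of (((x of ring_left in the frame of clip_grip between 0.046 and 0.108 m and y of ring_left in the frame of clip_grip between -0.024 and 0.024 m and z of ring_left in the frame of clip_grip between -0.03 and 0.035 m) or (x of ring_right in the frame of clip_grip between 0.046 and 0.108 m and y of ring_right in the frame of clip_grip between -0.024 and 0.024 m and z of ring_right in the frame of clip_grip between -0.03 and 0.035 m)) and value of joint clip_gate below 0.15 rad and angle between clip_grip's own z axis and vertical below 0.26 rad and height (world z) of clip_grip below 0.035 m); the robot touches nothing.
It also fails if it takes over 42 s, if anything falls off the work surface, if the arm or the gripper's body presses on something with over 40 N, if the wrist force passes 120 N, or if a joint passes its speed limit or range.

## Working session

There is one attempt and no reset: what is moved stays moved. The work goes in short steps, Python scripts to look and compute and a tool call to move; the robot and the scene stay as the last step left them, time stands still between calls to the robot, and variables do not carry over. Pictures are saved under pics/ and viewed, at most 10 in all, crops included, and the job is handed in when it is done.

Besides the shell and the picture viewer there is one more tool, called after "Request:" in YAML: its name, and indented under it one key for each argument. jog_arm: Moves the arm, as the interface text tells. Its arguments: {"type":"object","properties":{"moves":{"type":"array","items":{"type":"object","properties":{"fingers":{"type":"number"},"slide":{"type":"array","items":{"type":"number"}},"angular":{"type":"array","items":{"type":"number"}}}}},"squeeze":{"type":"number"}},"required":["moves"]}

```bash
mkdir -p pics
cat > h.py <<'E'
from workcell import *
import numpy as np, cv2
from scipy.spatial.transform import Rotation as R
def save(p,n): cv2.imwrite('pics/'+n+'.png',p['color'][:,:,::-1])
def Rq(q): return R.from_quat([q[1],q[2],q[3],q[0]])
def wfc(p,s=None):
    if 'world_from_camera' in p: return np.array(p['world_from_camera'])
    T=np.eye(4);T[:3,:3]=Rq(s['orientation']).as_matrix();T[:3,3]=s['tcp_pos'];return T@np.array(p['tool_from_camera'])
def pt(p,px,z,s=None):
    T=wfc(p,s);f=200/np.tan(np.radians(p['fovy'])/2)
    d=T[:3,:3]@np.array([(px[0]-p['cx'])/f,(px[1]-p['cy'])/f,1]);o=T[:3,3]
    return o+d*(z-o[2])/d[2]
def proj(p,X,s=None):
    T=np.linalg.inv(wfc(p,s));f=200/np.tan(np.radians(p['fovy'])/2)
    c=T[:3,:3]@np.array(X)+T[:3,3];return c[:2]/c[2]*f+[p['cx'],p['cy']]
H={'clip_grip':.013,'clip_mouth':.013,'ring_left':.028,'ring_right':.028}
def find(p,s=None,th=.2):
    for n,z in H.items():
        for r in tip_of(n,p)[:4]:
            if r['p']>th: print(n,round(r['p'],2),np.round(r['point'],1),np.round(pt(p,r['point'],z,s),4))
E
python3 - <<'E'
from h import *
for c in ['scene','top']:
    s=get_state();p=read_camera(c);save(p,c);print(c,p['fovy'],p['cx'],p['cy']);find(p,s)
print(get_state())
E
```

```text
scene 53.1692387492101 313.6514488168099 204.74832826073322
clip_grip 0.55 [340.9 276.5] [ 0.47   -0.0341  0.013 ]
clip_mouth 0.66 [390.4 255.6] [ 0.5829 -0.0568  0.013 ]
ring_left 0.81 [259.5 174.7] [0.4953 0.3069 0.028 ]
ring_left 0.8 [329.2 189.5] [0.5969 0.1615 0.028 ]
ring_right 0.77 [340.5 206.6] [0.582  0.1024 0.028 ]
ring_right 0.57 [267.5 193.6] [0.475  0.2387 0.028 ]
top 42.56292259108199 320.03484819178556 204.901742679039
clip_grip 0.74 [401.7 236. ] [ 0.469  -0.0385  0.013 ]
clip_mouth 0.98 [415.  177.1] [ 0.5832 -0.0658  0.013 ]
ring_left 0.71 [224.2 215.4] [0.5042 0.2978 0.028 ]
ring_left 0.56 [303.2 170.3] [0.5921 0.1497 0.028 ]
ring_right 0.97 [251.5 233.8] [0.4697 0.2452 0.028 ]
ring_right 0.93 [332.  177.4] [0.5786 0.0946 0.028 ]
{'clock': 0.5, 'joint_pos': array([9.64414648e-01, 3.13227378e-01, 4.60366879e-02, 1.30359182e+00,
       2.47796317e-05, 1.43122693e+00]), 'qvel': array([-0.00082917,  0.00093969,  0.00270852,  0.00020807,  0.00119922,
        0.00068363]), 'tau': array([-9.94230249e-04, -4.79995179e+01,  2.98537213e+01,  1.88100406e-03,
       -1.14051713e-04, -9.52577665e-06]), 'tcp_pos': array([0.25876862, 0.51349779, 0.24228165]), 'orientation': array([-9.02033254e-06,  2.31292638e-01,  9.72884225e-01,  1.09489232e-05]), 'wrist_force': array([-0.146905  , -0.99044838, -0.07535021]), 'ft_torque': array([-0.02033546, -0.00314128, -0.00127841]), 'grip_force': 0.0, 'finger_gap': 0.0857542775691473}
```

View pics/scene.png

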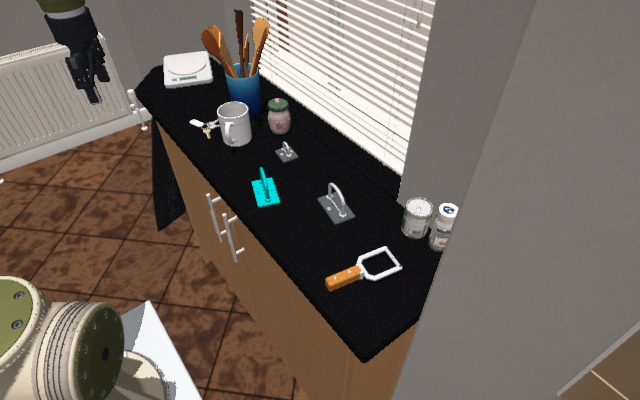

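View pics/top.png

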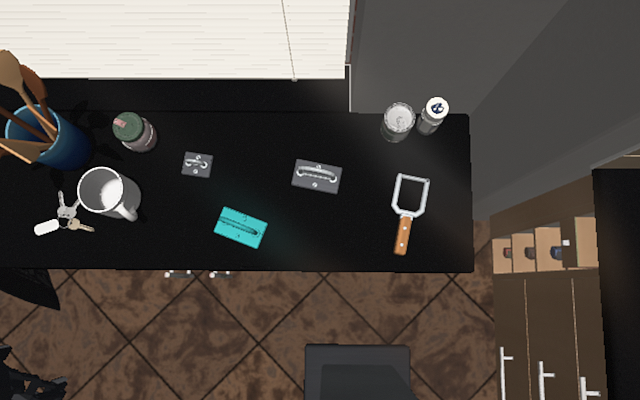

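The scene shows the steel larger ring at top-view (318,175), the turquoise decoy at (240,228), the small ring at (197,163), and the clip's handle at (403,235) with its frame at (411,195). The measured ring width (~57–64 mm) and the clip length (117 mm) fit the sizes given. Ring and clip both have a yaw of about -13.6°.

```bash
cat >> h.py <<'E'
def go(xyz,yaw):
    "slide mm / turn deg for tool down, tool y along clip y at clip yaw (deg)"
    s=get_state();M=Rq(s['orientation']);a=np.radians(yaw+90)
    y=np.array([np.cos(a),np.sin(a),0]);z=np.array([0,0,-1.]);N=np.c_[np.cross(y,z),y,z]
    print('slide',np.round(M.inv().apply(np.array(xyz)-s['tcp_pos'])*1000,1),'ang',np.round(np.degrees((M.inv()*R.from_matrix(N)).as_rotvec()),2),'clock',s['clock'])
E
python3 -c "
from h import *
go([.47,.03,.2],-13.5)
p=read_camera('wrist');print(p['fovy'],np.round(p['tool_from_camera'],3))"
```

```text
slide [-406.2 -336.7   42.3] ang [  0.    -0.   -13.25] clock 0.5
69.38823069391388 [[ 0.001 -0.948 -0.318  0.082]
 [ 1.     0.001 -0.001 -0.001]
 [ 0.001 -0.318  0.948 -0.132]
 [ 0.     0.     0.     1.   ]]
```

Request:
jog_arm:
  moves:
    - {"slide": [-41, -34, 4], "angular": [0, 0, -2], "fingers": 0}
    - {"slide": [-81, -67, 8], "angular": [0, 0, -4], "fingers": 0}
    - {"slide": [-110, -91, 12], "angular": [0, 0, -6], "fingers": 0}
    - {"slide": [-140, -116, 16], "angular": [0, 0, -8], "fingers": 0}
    - {"slide": [-170, -141, 20], "angular": [0, 0, -10], "fingers": 0}
    - {"slide": [-200, -166, 24], "angular": [0, 0, -12], "fingers": 0}
    - {"slide": [-230, -191, 28], "angular": [0, 0, -13.2], "fingers": 0}
    - {"slide": [-260, -216, 32], "angular": [0, 0, -13.2], "fingers": 0}
    - {"slide": [-290, -240, 36], "angular": [0, 0, -13.2], "fingers": 0}
    - {"slide": [-320, -265, 40], "angular": [0, 0, -13.2], "fingers": 0}

```text
clock: 1.38
tcp_pos: [0.4255, 0.1316, 0.2026]
orientation: [0.001, 0.118, 0.993, 0.0]
wrist_force: [0.2, 1.0, 0.2]
finger_gap: 0.0855
grip_force: 0.0
```

```bash
python3 -c "
from h import *
s=get_state();print(s['tcp_pos']);go([.47,.03,.2],-13.5)"
```

```text
[0.42554104 0.1316486  0.20259281]
slide [-67.  -88.4   2.6] ang [ 0.03  0.07 -0.04] clock 1.3833
```

Request:
jog_arm:
  moves:
    - {"slide": [-25, -33, 0]}
    - {"slide": [-50, -66, 0]}
    - {"slide": [-67, -88, 0]}
    - {"slide": [-67, -88, 0]}
    - {"slide": [-67, -88, 0]}

```text
schema error: expected keys fingers, slide, angular
```

Run:
```python
from h import *
s=get_state();p=read_camera('wrist');save(p,'w1');print(s['tcp_pos'],s['orientation']);find(p,s)
p=read_camera('top');find(p)
```

```text
[0.42554104 0.1316486  0.20259281] [6.18401667e-04 1.17869879e-01 9.93028832e-01 2.19679451e-04]
clip_grip 0.78 [193.6 239.2] [ 0.4695 -0.0408  0.013 ]
clip_mouth 0.34 [198.4 239.7] [ 0.4716 -0.0353  0.013 ]
ring_left 0.83 [482.7 203.4] [0.4977 0.3022 0.028 ]
ring_left 0.56 [368.6 299. ] [0.5952 0.1534 0.028 ]
ring_right 0.6 [424.5 197. ] [0.4748 0.2392 0.028 ]
ring_right 0.57 [322.5 294.1] [0.5743 0.098  0.028 ]
clip_grip 0.7 [401.8 235.7] [ 0.4696 -0.0387  0.013 ]
clip_mouth 0.58 [414.4 178.3] [ 0.5808 -0.0646  0.013 ]
```

View pics/w1.png

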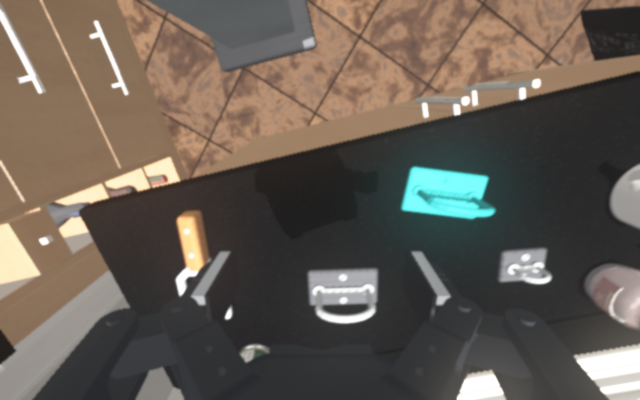

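The wrist view shows the steel ring at (343,300), the clip handle at (193,239) and the decoy at (445,190). This agrees with the top view, so I go above the handle.

```bash
python3 -c "
from h import *
go([.4695,-.039,.13],-13.3)"
```

```text
slide [ -84.  -158.8   72.5] ang [ 0.02  0.01 -0.08] clock 1.8833
```

Request:
jog_arm:
  moves:
    - {"slide": [-17, -32, 12], "angular": [0, 0, 0], "fingers": 0}
    - {"slide": [-34, -64, 26], "angular": [0, 0, 0], "fingers": 0}
    - {"slide": [-51, -96, 40], "angular": [0, 0, 0], "fingers": 0}
    - {"slide": [-68, -128, 56], "angular": [0, 0, 0], "fingers": 0}
    - {"slide": [-84, -159, 72], "angular": [0, 0, 0], "fingers": 0}
    - {"slide": [-84, -159, 72], "angular": [0, 0, 0], "fingers": 0}
    - {"slide": [-84, -159, 72], "angular": [0, 0, 0], "fingers": 0}

```text
clock: 2.47
tcp_pos: [0.4691, -0.0412, 0.1294]
orientation: [-0.001, 0.119, 0.993, 0.0]
wrist_force: [-0.6, 0.1, -0.3]
finger_gap: 0.0854
grip_force: 0.0
```

Run:
```python
from h import *
s=get_state();p=read_camera('wrist');save(p,'w2');print(s['tcp_pos'],s['orientation']);find(p,s)
m=cv2.inRange(cv2.cvtColor(p['color'],cv2.COLOR_RGB2HSV),(5,120,90),(25,255,255))
for c in cv2.findContours(m,0,2)[0]:
    if cv2.contourArea(c)>800:
        b=cv2.boxPoints(cv2.minAreaRect(c));print(np.round(b),[np.round(pt(p,q,.026,s)[:2],4) for q in b])
```

```text
[ 0.46912164 -0.04116543  0.12939563] [-9.86930938e-04  1.18765780e-01  9.92921768e-01  2.79201115e-04]
clip_grip 0.55 [320.1 195.5] [ 0.4699 -0.0423  0.013 ]
clip_mouth 0.91 [327.  300.7] [ 0.5827 -0.0623  0.013 ]
ring_left 0.97 [557.  273.2] [0.5916 0.1562 0.028 ]
ring_right 0.82 [490.3 275.4] [0.5793 0.0954 0.028 ]
ring_right 0.67 [556.5 272.5] [0.5907 0.1557 0.028 ]
[[309. 154.]
 [335. 154.]
 [337. 235.]
 [311. 235.]] [array([ 0.4288, -0.042 ]), array([ 0.4333, -0.021 ]), array([ 0.5055, -0.0355]), array([ 0.5006, -0.0585])]
```

View pics/w2.png

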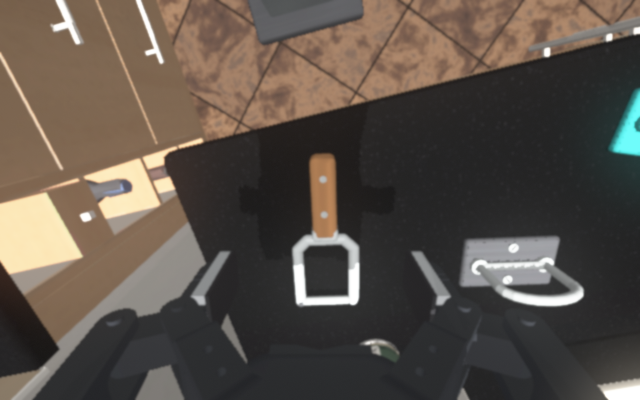

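The handle is under the gripper at (323,195), with the frame and shut gate at (327,270) and the ring at (520,265). The handle centre is about (0.468,-0.0395), yaw -12.2°. I descend and grip.

```bash
python3 -c "
from h import *
go([.468,-.0397,.015],-12.4)"
```

```text
slide [  1.6  -0.7 116. ] ang [ 0.01  0.06 -1.  ] clock 2.7167
```

Request:
jog_arm:
  moves:
    - {"slide": [1, 0, 30], "angular": [0, 0, -1.2], "fingers": 0}
    - {"slide": [1, 0, 60], "angular": [0, 0, -1.2], "fingers": 0}
    - {"slide": [1, 0, 85], "angular": [0, 0, -1.2], "fingers": 0}
    - {"slide": [1, 0, 105], "angular": [0, 0, -1.2], "fingers": 0}
    - {"slide": [1, 0, 114], "angular": [0, 0, -1.2], "fingers": 0}
    - {"slide": [1, 0, 114], "angular": [0, 0, -1.2], "fingers": 0}
    - {"slide": [1, 0, 114], "angular": [0, 0, -1.2], "fingers": 0.5}
    - {"slide": [1, 0, 114], "angular": [0, 0, -1.2], "fingers": 1}
    - {"slide": [1, 0, 114], "angular": [0, 0, -1.2], "fingers": 1}
    - {"slide": [1, 0, 114], "angular": [0, 0, -1.2], "fingers": 1}
  squeeze: 50

```text
clock: 3.55
tcp_pos: [0.4696, -0.0407, 0.0176]
orientation: [0.001, 0.107, 0.994, -0.0]
wrist_force: [-0.0, -1.2, -0.1]
finger_gap: 0.039
grip_force: 0.0
```

Request:
jog_arm:
  moves:
    - {"slide": [0, 0, 0], "angular": [0, 0, 0], "fingers": 1}
    - {"slide": [0, 0, 0], "angular": [0, 0, 0], "fingers": 1}
    - {"slide": [0, 0, 0], "angular": [0, 0, 0], "fingers": 1}
    - {"slide": [0, 0, 0], "angular": [0, 0, 0], "fingers": 1}
    - {"slide": [0, 0, 0], "angular": [0, 0, 0], "fingers": 1}

```text
clock: 3.97
tcp_pos: [0.4694, -0.0406, 0.0174]
orientation: [0.001, 0.108, 0.994, 0.0]
wrist_force: [-0.6, 0.0, 6.3]
finger_gap: 0.0213
grip_force: 50.3
```

Gripped (gap 21 mm). Lift 30 mm and go to the standoff before ring_right.

```bash
python3 -c "
from h import *
go([.440,.127,.0474],-13.4)"
```

```text
slide [ 64.5 157.5 -30.1] ang [0.02 0.12 1.05] clock 3.9667
```

Request:
jog_arm:
  moves:
    - {"slide": [0, 0, -15], "angular": [0, 0, 0], "fingers": 1}
    - {"slide": [0, 0, -30], "angular": [0, 0, 0], "fingers": 1}
    - {"slide": [22, 20, -30], "angular": [0, 0, 0], "fingers": 1}
    - {"slide": [44, 45, -30], "angular": [0, 0, 0.5], "fingers": 1}
    - {"slide": [64, 75, -30], "angular": [0, 0, 1], "fingers": 1}
    - {"slide": [64, 105, -30], "angular": [0, 0, 1], "fingers": 1}
    - {"slide": [64, 135, -30], "angular": [0, 0, 1], "fingers": 1}
    - {"slide": [64, 157, -30], "angular": [0, 0, 1], "fingers": 1}
    - {"slide": [64, 157, -30], "angular": [0, 0, 1], "fingers": 1}
    - {"slide": [64, 157, -30], "angular": [0, 0, 1], "fingers": 1}

```text
clock: 4.8
tcp_pos: [0.4394, 0.1274, 0.0463]
orientation: [-0.0, 0.115, 0.993, -0.0]
wrist_force: [0.9, -0.7, -1.5]
finger_gap: 0.0208
grip_force: 49.5
```

Run:
```python
from h import *
s=get_state();H['clip_grip']=H['clip_mouth']=.043
p=read_camera('top');find(p)
p=read_camera('wrist');save(p,'w3');print(s['tcp_pos'],s['orientation']);find(p,s)
for X in [[.5785,.0954,.008],[.5785,.0954,.046]]: print(proj(p,X,s))
```

```text
ring_left 0.86 [221.2 221.1] [0.4933 0.3031 0.028 ]
ring_left 0.64 [302.9 168.9] [0.5948 0.1503 0.028 ]
ring_right 0.96 [252.6 230.5] [0.4759 0.2433 0.028 ]
ring_right 0.81 [332.1 174.6] [0.584  0.0944 0.028 ]
[0.43935111 0.12740177 0.04632721] [-5.91062737e-05  1.14952976e-01  9.93370926e-01 -1.17217919e-04]
clip_grip 0.58 [321.9 259.4] [0.4387 0.1277 0.043 ]
ring_left 0.86 [629.8 268.4] [0.4953 0.3037 0.028 ]
ring_right 0.81 [522.6 258.1] [0.4736 0.2414 0.028 ]
[321.8692009  392.77092073]
[322.09806327 446.59767941]
```

View pics/w3.png

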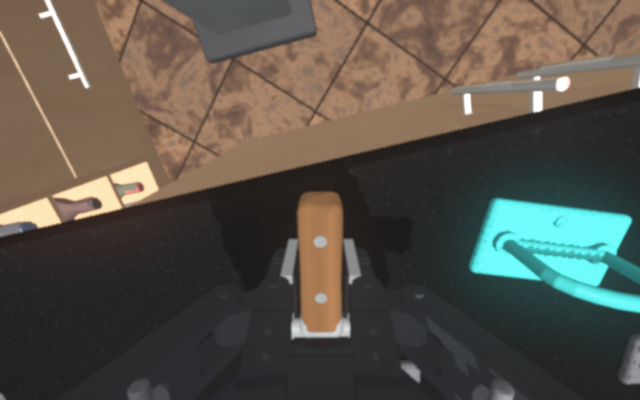

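The handle lies square in the pads, with its centre at (321,260). Lower to 10 mm above rest, shift 4 mm right and go forward until the mouth is just short of the ring.

Request:
jog_arm:
  moves:
    - {"slide": [0, -4, 10], "angular": [0, 0, 0], "fingers": 1}
    - {"slide": [0, -4, 19], "angular": [0, 0, 0], "fingers": 1}
    - {"slide": [-8, -4, 19], "angular": [0, 0, 0], "fingers": 1}
    - {"slide": [-15, -4, 19], "angular": [0, 0, 0], "fingers": 1}
    - {"slide": [-15, -4, 19], "angular": [0, 0, 0], "fingers": 1}
    - {"slide": [-15, -4, 19], "angular": [0, 0, 0], "fingers": 1}

```text
clock: 5.8
tcp_pos: [0.4544, 0.1192, 0.0277]
orientation: [0.001, 0.116, 0.993, 0.0]
wrist_force: [-0.1, -0.6, -1.8]
finger_gap: 0.0209
grip_force: 49.4
```

Run:
```python
from h import *
s=get_state();H['clip_grip']=H['clip_mouth']=.023
print(s['tcp_pos'],s['orientation'])
a=read_camera('top');find(a);b=read_camera('scene');find(b)
c=lambda p,x,y:cv2.resize(p['color'][y:y+75,x:x+100],(800,600),interpolation=cv2.INTER_CUBIC)[::1,:,::-1]
cv2.imwrite('pics/c1.png',np.hstack([cv2.resize(c(a,280,140),(400,300)),cv2.resize(c(b,280,160),(400,300))]))
```

```text
[0.45444906 0.11918845 0.02770644] [5.62947056e-04 1.16411583e-01 9.93200887e-01 1.57992409e-04]
ring_left 0.76 [221.2 217.7] [0.4998 0.3033 0.028 ]
ring_left 0.68 [301.8 169.7] [0.5932 0.1523 0.028 ]
ring_right 0.82 [331.7 176.4] [0.5805 0.0951 0.028 ]
ring_right 0.75 [250.5 232.1] [0.4729 0.2471 0.028 ]
clip_grip 0.59 [288.  226.2] [0.4577 0.1301 0.023 ]
clip_mouth 0.91 [335.2 215.4] [0.5586 0.0924 0.023 ]
clip_mouth 0.36 [339.4 209. ] [0.5785 0.1018 0.023 ]
ring_left 0.79 [329.9 190.8] [0.5954 0.1571 0.028 ]
ring_left 0.72 [256.  175.8] [0.4864 0.3087 0.028 ]
ring_right 0.88 [342.3 208.9] [0.5806 0.0945 0.028 ]
ring_right 0.76 [266.8 194.9] [0.4713 0.236  0.028 ]
```

View pics/c1.png

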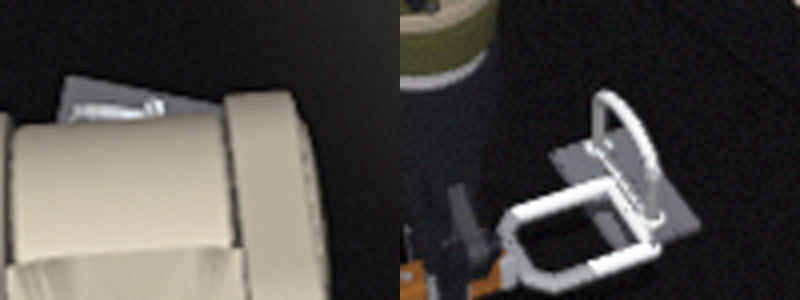

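The scene crop (right half) shows the gate's centre (635,215) square in front of the right upright (655,205). The predicted offset is +5 mm towards the nose. Push about 67 mm.

Request:
jog_arm:
  moves:
    - {"slide": [-10, 0, 0], "angular": [0, 0, 0], "fingers": 1}
    - {"slide": [-18, 0, 0], "angular": [0, 0, 0], "fingers": 1}
    - {"slide": [-26, 0, 0], "angular": [0, 0, 0], "fingers": 1}
    - {"slide": [-34, 0, 0], "angular": [0, 0, 0], "fingers": 1}
    - {"slide": [-40, 0, 0], "angular": [0, 0, 0], "fingers": 1}
    - {"slide": [-40, 0, 0], "angular": [0, 0, 0], "fingers": 1}

```text
clock: 6.8
tcp_pos: [0.4943, 0.1092, 0.0274]
orientation: [0.001, 0.117, 0.993, -0.0]
wrist_force: [-0.3, -2.6, -1.3]
finger_gap: 0.0208
grip_force: 49.4
```

Run:
```python
from h import *
s=get_state();print(s['tcp_pos'],s['wrist_force'])
b=read_camera('scene')
cv2.imwrite('pics/c2.png',cv2.resize(b['color'][160:235,280:380],(600,450),interpolation=cv2.INTER_CUBIC)[:,:,::-1])
```

```text
[0.49425906 0.10924773 0.02743156] [-0.26331684 -2.64115305 -1.30029556]
```

View pics/c2.png

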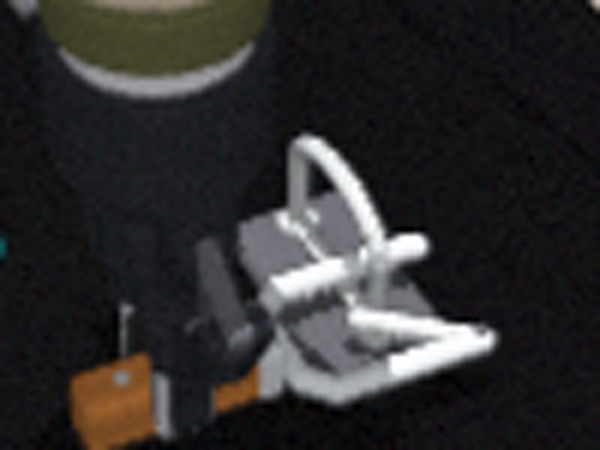

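The gate, from (490,340) to (355,315), has swung in against the right upright at (378,290), and the left arm passes through the ring. Push the remaining 26 mm.

Request:
jog_arm:
  moves:
    - {"slide": [-7, 0, 0], "angular": [0, 0, 0], "fingers": 1}
    - {"slide": [-13, 0, 0], "angular": [0, 0, 0], "fingers": 1}
    - {"slide": [-19, 0, 0], "angular": [0, 0, 0], "fingers": 1}
    - {"slide": [-23, 0, 0], "angular": [0, 0, 0], "fingers": 1}
    - {"slide": [-26, 0, 0], "angular": [0, 0, 0], "fingers": 1}
    - {"slide": [-26, 0, 0], "angular": [0, 0, 0], "fingers": 1}
    - {"slide": [-26, 0, 0], "angular": [0, 0, 0], "fingers": 1}

```text
clock: 7.43
tcp_pos: [0.5177, 0.1041, 0.0274]
orientation: [0.0, 0.116, 0.993, 0.0]
wrist_force: [0.6, -0.5, -1.7]
finger_gap: 0.0213
grip_force: 49.5
```

Run:
```python
from h import *
s=get_state();print(s['tcp_pos'],s['wrist_force'])
b=read_camera('scene')
cv2.imwrite('pics/c3.png',cv2.resize(b['color'][160:235,280:380],(600,450),interpolation=cv2.INTER_CUBIC)[:,:,::-1])
```

```text
[0.51771072 0.10405956 0.02743008] [ 0.60231112 -0.49559462 -1.72084211]
```

View pics/c3.png

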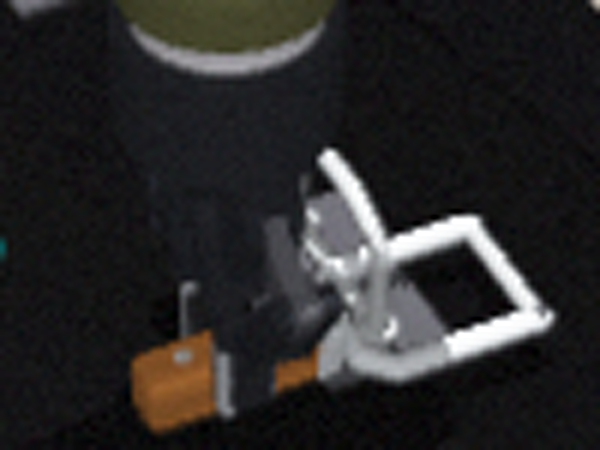

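The gate is shut again, from (475,220) to (545,315), with the upright (380,290) inside the frame. Draw back 24 mm so the handle clears the foot plate, then lower.

Request:
jog_arm:
  moves:
    - {"slide": [8, 2, 0], "angular": [0, 0, 0], "fingers": 1}
    - {"slide": [16, 3, 0], "angular": [0, 0, 0], "fingers": 1}
    - {"slide": [24, 3, 0], "angular": [0, 0, 0], "fingers": 1}
    - {"slide": [24, 3, 0], "angular": [0, 0, 0], "fingers": 1}
    - {"slide": [24, 3, 4], "angular": [0, 0, 0], "fingers": 1}
    - {"slide": [24, 3, 7], "angular": [0, 0, 0], "fingers": 1}
    - {"slide": [24, 3, 9], "angular": [0, 0, 0], "fingers": 1}
    - {"slide": [24, 3, 10], "angular": [0, 0, 0], "fingers": 1}
    - {"slide": [24, 3, 10], "angular": [0, 0, 0], "fingers": 1}

```text
clock: 8.23
tcp_pos: [0.4962, 0.1126, 0.0193]
orientation: [0.002, 0.116, 0.993, 0.0]
wrist_force: [-4.1, 0.5, 16.9]
finger_gap: 0.0208
grip_force: 52.0
```

Request:
jog_arm:
  moves:
    - {"slide": [0, 0, -1], "angular": [0, 0, 0], "fingers": 0.8}
    - {"slide": [0, 0, -1], "angular": [0, 0, 0], "fingers": 0.5}
    - {"slide": [0, 0, -1], "angular": [0, 0, 0], "fingers": 0.2}
    - {"slide": [0, 0, -1], "angular": [0, 0, 0], "fingers": 0.1}
    - {"slide": [0, 0, -1], "angular": [0, 0, 0], "fingers": 0.1}
    - {"slide": [0, 0, -1], "angular": [0, 0, 0], "fingers": 0.1}
    - {"slide": [0, 0, -10], "angular": [0, 0, 0], "fingers": 0.1}
    - {"slide": [0, 0, -30], "angular": [0, 0, 0], "fingers": 0.1}
    - {"slide": [0, 0, -60], "angular": [0, 0, 0], "fingers": 0.1}
    - {"slide": [0, 0, -90], "angular": [0, 0, 0], "fingers": 0.1}

```text
clock: 9.07
tcp_pos: [0.4937, 0.1124, 0.1081]
orientation: [-0.001, 0.116, 0.993, -0.0]
wrist_force: [1.1, 0.5, -1.0]
finger_gap: 0.0767
grip_force: 0.0
```

Request:
jog_arm:
  moves:
    - {"slide": [20, 0, -30], "angular": [0, 0, 0], "fingers": 0.1}
    - {"slide": [40, 0, -30], "angular": [0, 0, 0], "fingers": 0.1}
    - {"slide": [40, 0, -30], "angular": [0, 0, 0], "fingers": 0.1}
    - {"slide": [40, 0, -30], "angular": [0, 0, 0], "fingers": 0.1}

```text
clock: 9.4
tcp_pos: [0.4555, 0.1219, 0.1382]
orientation: [0.001, 0.116, 0.993, 0.0]
wrist_force: [0.4, 0.4, -0.8]
finger_gap: 0.0768
grip_force: 0.0
```

Run:
```python
from h import *
s=get_state();print(s['tcp_pos'],s['wrist_force'],s['finger_gap'])
H['clip_grip']=H['clip_mouth']=.013
b=read_camera('scene');find(b)
s=get_state();w=read_camera('wrist');find(w,s)
cv2.imwrite('pics/c4.png',np.hstack([cv2.resize(b['color'][160:235,280:380],(400,300),interpolation=cv2.INTER_CUBIC),cv2.resize(w['color'],(400,300))])[:,:,::-1])
```

```text
[0.45552876 0.12187566 0.13824954] [ 0.43345515  0.3992957  -0.77184868] 0.07679009955305492
clip_grip 0.59 [305.7 223.9] [0.497  0.1194 0.013 ]
clip_mouth 0.83 [350.2 207.8] [0.6069 0.0967 0.013 ]
ring_left 0.9 [260.  176.8] [0.4922 0.2996 0.028 ]
ring_left 0.6 [326.1 189.4] [0.5914 0.1663 0.028 ]
ring_right 0.67 [342.8 209.1] [0.5811 0.0933 0.028 ]
ring_right 0.6 [268.2 194.1] [0.4753 0.2363 0.028 ]
ring_right 0.39 [353.1 210.2] [0.597  0.0767 0.028 ]
clip_grip 0.74 [321.  235.3] [0.4996 0.111  0.013 ]
clip_mouth 0.9 [320.2 329. ] [0.6106 0.0839 0.013 ]
ring_left 0.92 [385.5 312.8] [0.5922 0.1565 0.028 ]
ring_left 0.58 [532.2 196.2] [0.4981 0.302  0.028 ]
ring_right 0.82 [456.2 185.5] [0.4729 0.2379 0.028 ]
ring_right 0.79 [323.9 314.7] [0.5801 0.095  0.028 ]
```

View pics/c4.png

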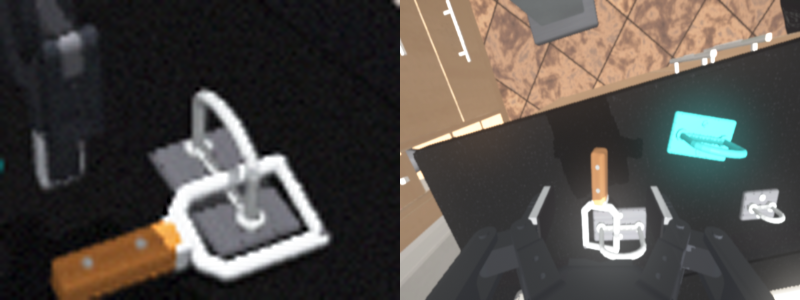

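The upright (250,215) is inside the frame, the gate (280,160)–(325,240) is shut, the clip lies flat, and the gripper is clear. Hand in.

```bash
python3 -c "
from workcell import *
print(hand_in())"
```

```text
the job is handed in; nothing more can be done
None
```

The job is handed in at about 9.5 s: the last pictures show the larger ring's right side inside the clip's frame, the gate shut behind it, the clip flat and let go of, and the smaller ring empty; no verdict was shown.

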